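# Close the paint pot and lift off the outer cover

### The arm

A 6-joint arm with a two-finger parallel gripper is mounted at the origin on the work surface. World frame = base frame: x ahead of the robot, y to its left, z up, the work surface at z = 0. Lengths are in m, angles in rad, forces in N, time in s.
With the tool pointing down it reaches from about 0.275 to 0.825 m from the base axis. Payload 5.2 kg.
Tool frame: the origin (TCP) lies on the centre line of the jaws, within the pads' length; the fingertips stand 11 mm ahead of it and the grasp point (between the pads) lies 8 mm behind it; z points along the fingers, y is the line along which they close (so a half turn about z gives the same grasp; the last joint's range is limited). The gripper opens to 93 mm and grips with 3 to 60 N. Pads are 15 mm wide; open, the fingers measure 128 mm over their backs; the gripper's body (75 mm by 188 mm) begins 65 mm behind the grasp point.
Start: joints at [-1.536, 0.259, 1.535, -0, 1.348, -0.203], TCP at [0.13, -0.535, 0.23] pointing down, gripper open.
Joint ranges: [-3.14, 3.14], [-0.91, 2.08], [0.19, 2.58], [-1.22, 4.36], [0.22, 2.71], [-3.12, 3.12]. Speed limits (rad/s): [2.57, 2.57, 3.14, 3.14, 3.14, 3.14].

### API

Orientations are given as a rotation vector (axis times angle).
In Python, from plant import ctrl gives the robot as it stands. The module is installed in compiled form; this text tells all that it offers.
- The arm moves only by the shell command python3 -m pendant 'ROWS' [OPENING] [FORCE]. ROWS is a JSON object of lists of equal length, an entry for each row: "delta_pos": the shift along the world's x, y, z in cm, a list of three; "roll": the turn about the world's z in degrees. In form: {"delta_pos": [[tx, ty, tz], ...], "roll": [roll, ...]}. A call has 1 to 5 rows; each row is the pose to reach, as a shift and turn from the pose commanded when the call began; what a row does not reach only later rows make up. A row lasts 1/10 s, in which the tool goes at most 50 mm and 8.59 degrees, less where a joint would pass 70% of its speed; a pose out of reach is approached as far as the arm can. A call with a gripper value outside its range is refused whole. OPENING is the gripper's target within -1 to 1 (fully open at 1, half-way at 0, shut at -1), set as the call begins (- or left out, the last holds). The fingers move at their own pace and stop on an object; FORCE is the grip in N (left out, the last holds). Time passes only in rows, so rows that repeat a pose let the fingers close. It gives the time, the measured TCP pose, the force, the opening and the grip force at its end, in the units of the state.
- ctrl.observe(): the state, without advancing time (a new reading comes with each control period).
- ctrl.snapshot(name): name is "scene" or "side" or "wrist"; returns a dict with "frame" (480x640x3 uint8, red, green, blue), "z_map" (480x640 float32, m along the optical axis (not along the pixel's ray), 0 where there is no reading), "intrinsics" (3x3 intrinsics, pixels), "rvec" (rotation vector, rad) and "tvec" (3), from world to camera coordinates, as OpenCV has them. Camera axes: x right, y down, z forward; pixel columns grow to the right and rows downward; lengths in m; the calibration is good to about 2 mm. The wrist camera is an equidistant fisheye: a pixel r from the principal point sees the ray r / f radians off the axis. A picture is of the moment at which its call begins.
- ctrl.job_done(): hands the job in; it is judged then, once.
The state is a dict: "time_s": time; "joint_positions": joint angles; "joint_vel": joint speeds; "tau": joint torques, N m; "position": TCP position; "tcp_rot": TCP orientation; "force": force on the tool from outside, world axes, zero at the start; "torque": the same for the moment, N m; "finger_gap": finger opening in m; "finger_force": force on a finger pad.
Only numpy, scipy, OpenCV 4.12 (cv2) and the standard library are available. Lean on these libraries where they do the work, as an engineer would, in place of code of your own. Each camera call takes 0.05 s, during which the arm holds its last target. There are 200 camera calls.

### The job

Turn the paint stirrer's speed knob fully anticlockwise to off, then carry the nested pair of lids together, by the inner lid's stem, from the stand to the open pot and lower it, not drop it, until the inner lid is seated on the rim. Then take the outer cover by its collar and lift it alone, leaving the inner lid seated and undisturbed, and finish while still holding the cover level about 10 cm above the pot. Leave everything else on the bench where it is.

Things in the scene. Friction and masses are not known exactly. Their poses are not given: they have to be found in the camera images.
- speed_knob (a joint): the stirrer's speed knob, rad: 0 = off, its anticlockwise end stop (its bar in line with the tick towards the pot, along the stirrer's x axis); grows clockwise seen from above, to 1.6 at the other stop. Starts at 0.6 to 1.3. The bar's heading is the stirrer's yaw minus this value. Light friction, 0.03 N m; stays where left
- speed_knob_grip (a point): point on the knob's vertical axis for the grip centre, 37 mm above the stirrer's top and 7 mm below the knob's top. The knob is an upright bar 42 mm long, 14 mm thick, 32 mm tall, on a low round base of 34 mm radius
- stirrer: grey paint stirrer, fixed box 270 mm (its x) by 170 mm, 45 mm tall, on the left or right of the bench (it changes places with the lid stand). Origin under its centre, z up; x points from the knob (at x -90 mm, nearer the robot) to the open metal pot fixed on it (at x +50 mm; inside radius 50, outside 54 mm, 61 mm deep)
- pot_rim (a point): centre of the pot's open mouth, at rim height, 114 mm above the bench
- lid_stand: low fixed steel dish 30 mm tall, outside radius 54, inside radius 50 mm, on which the nested lids stand at the start; origin under its centre, on the bench
- inner_lid: inner sealing lid, steel, about 160 g: flange 112 mm across, 5 mm thick; tapered plug below it (92 mm across at the flange, 82 mm at its bottom, 9 mm deep); central round stem. Origin: centre of the flange's underside, z up; seated on the pot it coincides with pot_rim. Lifted by the stem it carries the loose cover along
- stem_top (a point): top of the inner lid's stem, 66 mm above that lid's origin; the stem is a plain upright round bar 16 mm thick and its upper 30 mm stand clear above the cover's collar
- cover: outer cover, aluminium, about 140 g, lying loose on the inner lid's flange: plate 130 mm across, 3 mm thick, skirt 8 mm down round its edge (inside radius 62 mm), upright open collar in the centre, through which the stem stands. Origin: centre of the plate's underside, z up, 5 mm above the inner lid's origin when nested. Taken by the collar it comes off alone
- collar_top (a point): centre of the top of the cover's collar, 31 mm above the cover's origin; the collar is a round tube 50 mm outside, 38 mm inside diameter, standing 28 mm above the plate, gripped across its outside
- filler_knife: bystander, leave alone: flat filler knife (spatula) lying on the bench between the two work places, about 280 mm long; origin on its underside
- mixing_cup: bystander, leave alone: small plain white cup, 60 mm across, 65 mm tall, open top, standing further out between the two work places; origin under its centre
- painted_dome: bystander, leave alone: freshly painted turned dome, 80 mm across, 44 mm tall, left side of the bench; origin under its centre
- spray_can: bystander, leave alone: upright can, 60 mm across, 150 mm tall, left side; origin under its centre
- paint_jar: bystander, leave alone: closed jar, 68 mm across, 90 mm tall, right side; origin under its centre
- tape_roll: bystander, leave alone: roll of tape lying flat, 100 mm across, 30 mm tall, right side; origin under its centre
- sanding_block: bystander, leave alone: wooden sanding block 100 x 60 x 32 mm, right side, near; origin under its centre

How it is judged:
By the outcome, as a careful person would: the job done as asked, in the order asked, and still so for the second after the job is handed in, while the arm keeps its last pose, push and grip.
It also fails if it takes over 61 s, if anything falls off the work surface, if the arm or the gripper's body presses on something with over 40 N, if the wrist force passes 120 N, or if a joint passes its speed limit or range.

## Working session

There is one attempt and no reset: what is moved stays moved. The work goes in short steps, Python scripts to look and compute and a shell command to move; the robot and the scene stay as the last step left them, time stands still between calls to the robot, and variables do not carry over. Pictures are saved under pics/ and viewed, at most 10 in all, crops included, and the job is handed in when it is done.

```bash
mkdir -p pics
cat > h.py <<'E'
import numpy as np, cv2
from plant import ctrl
def snap(n,save=None):
    s=ctrl.snapshot(n)
    if save: cv2.imwrite('pics/'+save,s['frame'][:,:,::-1])
    np.savez('last_%s.npz'%n,**s)
    return s
def cloud(s):
    K=s['intrinsics'];R=cv2.Rodrigues(np.array(s['rvec'],float))[0];t=np.array(s['tvec']).ravel()
    v,u=np.mgrid[:480,:640];z=s['z_map'].astype(float)
    P=np.stack([(u-K[0,2])/K[0,0]*z,(v-K[1,2])/K[1,1]*z,z],-1)
    W=(P-t)@R; W[z==0]=np.nan
    return W
E
python3 - <<'E'
from h import *
for n in('scene','side'):
    s=snap(n,n+'0.png')
    R=cv2.Rodrigues(np.array(s['rvec'],float))[0];print(n,-R.T@np.array(s['tvec']).ravel(),s['intrinsics'][0,0])
print(ctrl.observe())
E
```

```text
scene [1.23596325 0.2473658  1.31889791] 538.5022998381933
side [-0.01891645 -1.10763874  0.80680068] 556.0128880066429
{'time_s': 0.1, 'joint_positions': array([-1.53580840e+00,  2.59305627e-01,  1.53597480e+00, -1.44394763e-05,
        1.34797540e+00, -2.02823515e-01]), 'joint_vel': array([-7.34675601e-04, -1.64658021e-03, -3.13210243e-03,  7.32342640e-04,
       -1.34697724e-03,  6.69105689e-05]), 'tau': array([ 3.64995693e-03, -4.38203681e+01, -2.84644425e+01,  7.21745356e-02,
        3.62850388e-02, -6.48502350e-05]), 'position': array([ 0.12955547, -0.5340413 ,  0.22888124]), 'tcp_rot': array([-3.11776260e+00, -3.72481964e-01, -1.96836561e-04]), 'force': array([-0.02277814, -0.14016374,  0.03319132]), 'torque': array([0.01527437, 0.00857927, 0.01029706]), 'finger_force': 0.0, 'finger_gap': 0.09310987704707326}
```

View pics/scene0.png

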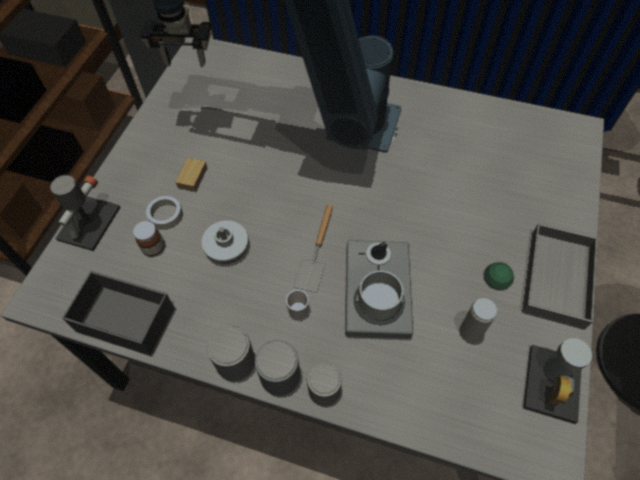

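View pics/side0.png

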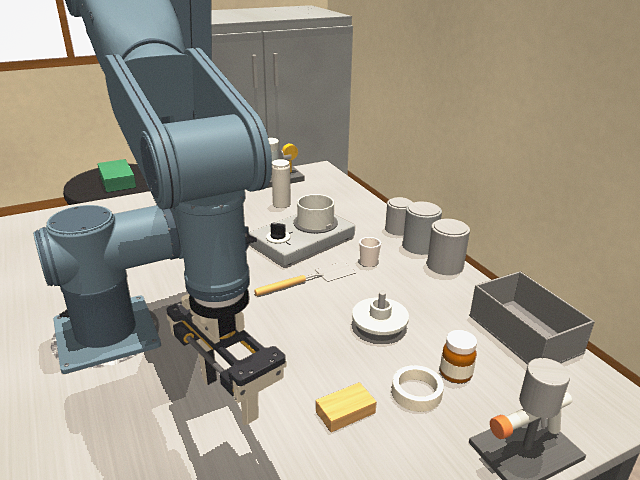

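The scene view shows the stirrer on the left (pot at about (381,293), knob at (378,252)) and the nested lids on the right at (225,240). The knife is at (318,245) and the cup at (297,302). I'll measure them from the depth maps.

```bash
cat > m.py <<'E'
from h import *
from scipy.optimize import least_squares
def circ(p):
    f=lambda q:np.hypot(p[:,0]-q[0],p[:,1]-q[1])-q[2]
    r=least_squares(f,[*p[:,:2].mean(0),.05],loss='soft_l1',f_scale=.002);return r.x
E
python3 - <<'E'
from m import *
for n in('scene','side'):
    s=dict(np.load('last_%s.npz'%n));W=cloud(s).reshape(-1,3);W=W[~np.isnan(W[:,0])]
    b=lambda x0,x1,y0,y1,z0,z1:W[(W[:,0]>x0)&(W[:,0]<x1)&(W[:,1]>y0)&(W[:,1]<y1)&(W[:,2]>z0)&(W[:,2]<z1)]
    print(n,'bench z',np.median(b(.3,.8,-.2,.0,-.02,.01)[:,2]))
    # stirrer top
    t=b(.25,.85,0,.5,.038,.05); rect=cv2.minAreaRect((t[:,:2]*1000).astype(np.float32));print('stir',len(t),rect,np.median(t[:,2]))
    rim=b(.25,.85,0,.5,.105,.125);print('rim',len(rim),rim[:,2].max(),circ(rim))
    kn=b(.25,.6,0,.5,.072,.1)
    kn=kn[np.hypot(*(kn[:,:2]-circ(rim)[:2]).T)>.08];print('knob',len(kn),kn.mean(0),kn[:,2].max(),cv2.minAreaRect((kn[:,:2]*1000).astype(np.float32)))
    l=b(.3,.8,-.45,-.1,.025,.15); l=l[:]
    for z0,z1 in((.03,.045),(.055,.072),(.075,.12)):
        q=l[(l[:,2]>z0)&(l[:,2]<z1)];print('lid',z0,len(q),q.mean(0),q.min(0),q.max(0),circ(q))
E
```

```text
scene bench z -0.0008413779991691393
stir 3951 ((572.8143310546875, 248.67645263671875), (271.6686096191406, 555.9545288085938), 13.912860870361328) 0.04442963058732275
rim 509 0.12499830201429495 [0.89727463 0.30196536 0.2833838 ]
knob 262 [0.55234785 0.18992167 0.08523029] 0.09986502294183641 ((554.46875, 183.49078369140625), (134.39315795898438, 66.32740783691406), 26.537904739379883)
lid 0.03 1574 [ 0.57313593 -0.28649746  0.03637642] [ 0.32931047 -0.44991705  0.03004228] [ 0.79982259 -0.18551258  0.04499241] [ 0.57225683 -0.26177253  0.05610886]
lid 0.055 359 [ 0.66582285 -0.34325383  0.06307079] [ 0.54978581 -0.44954617  0.05507066] [ 0.79944672 -0.22462568  0.07180239] [ 0.68786145 -0.31423333  0.12434853]
lid 0.075 413 [ 0.7040958  -0.39140712  0.08645584] [ 0.568606   -0.44995813  0.07505909] [ 0.79944823 -0.24180229  0.09829531] [ 0.68137335 -0.32309771  0.12373919]
side bench z -0.00025528229234328246
stir 1872 ((624.8538208007812, 167.7391357421875), (355.97344970703125, 518.9205322265625), 36.14189147949219) 0.04462523963082666
rim 447 0.12499090643314283 [0.91612362 0.32499246 0.31624875]
knob 271 [0.55230293 0.2064627  0.08463721] 0.09996261181781194 ((538.2027587890625, 304.44970703125), (123.2780990600586, 312.2060241699219), 0.0264700036495924)
lid 0.03 2192 [ 0.5432356  -0.33047583  0.03580451] [ 0.32256032 -0.44999581  0.03000155] [ 0.7940348  -0.18475696  0.04494548] [ 0.59185106 -0.49000011  0.2218934 ]
lid 0.055 582 [ 0.68625626 -0.33550324  0.0631071 ] [ 0.54577209 -0.44989304  0.05501188] [ 0.79367931 -0.22846887  0.07194788] [ 0.66230735 -0.35472624  0.13274922]
lid 0.075 606 [ 0.71492861 -0.38500822  0.08591375] [ 0.5647808  -0.44996646  0.07500228] [ 0.79998765 -0.24434342  0.09836519] [ 0.67538254 -0.32850266  0.1244651 ]
```

Run:
```python
import cv2,numpy as np
a=cv2.imread('pics/scene0.png')[225:345,330:430];b=cv2.imread('pics/side0.png')[180:270,230:370]
a=cv2.resize(a,None,fx=4,fy=4,interpolation=2);b=cv2.resize(b,(400,257),interpolation=2)
c=np.zeros((480,800,3),np.uint8);c[:,:400]=a;c[:257,400:]=b;cv2.imwrite('pics/c1.png',c)
```

```text
(no output)
```

View pics/c1.png

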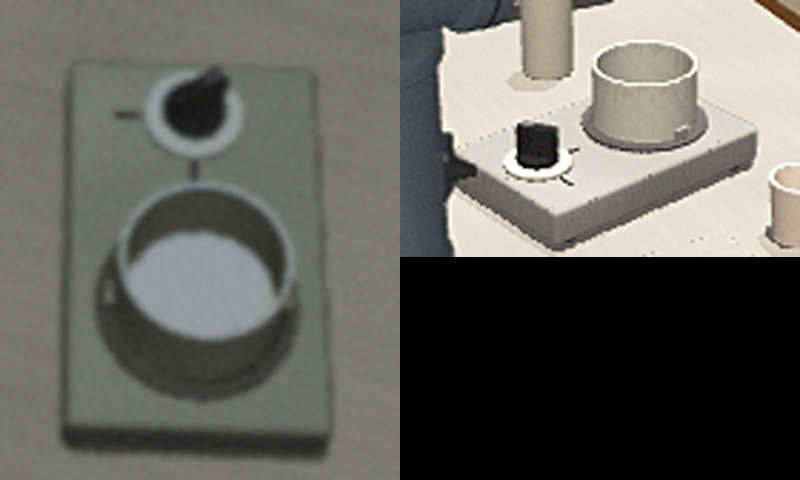

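The enlarged crop shows the stirrer nearly aligned with world x. The knob bar is turned roughly 40–50° clockwise from the pot tick. I'll refit with tight regions.

Run:
```python
from m import *
A=[]
for n,px in(('scene',dict(st=(340,418,235,342),lid=(198,252,218,268))),('side',dict(st=(243,358,190,266),lid=(348,412,285,345)))):
    s=dict(np.load('last_%s.npz'%n));C=cloud(s)
    g=lambda k:(lambda a:C[a[2]:a[3],a[0]:a[1]].reshape(-1,3))(px[k])
    S=g('st');S=S[~np.isnan(S[:,0])]
    t=S[(abs(S[:,2]-.045)<.004)];h=cv2.minAreaRect((t[:,:2]*1000).astype(np.float32));print(n,'stir',h)
    r=S[(S[:,2]>.108)&(S[:,2]<.12)&(S[:,1]<.35)]; r=r[np.hypot(*(r[:,:2]-np.median(r[:,:2],0)).T)<.1];print(' rim',len(r),circ(r),np.percentile(r[:,2],95))
    c=circ(r)[:2]
    k=S[(S[:,2]>.070)&(S[:,2]<.1)&(np.hypot(*(S[:,:2]-c).T)>.075)]
    k=k[np.hypot(*(k[:,:2]-np.median(k[:,:2],0)).T)<.04]
    kt=k[k[:,2]>np.percentile(k[:,2],95)-.006]
    print(' knob',len(k),len(kt),kt.mean(0),np.percentile(k[:,2],95),cv2.minAreaRect((kt[:,:2]*1000).astype(np.float32)))
    L=g('lid');L=L[~np.isnan(L[:,0])]
    for z0,z1 in((.035,.043),(.06,.071),(.08,.12)):
        q=L[(L[:,2]>z0)&(L[:,2]<z1)];print(' lid',z0,len(q),q.mean(0),q.min(0),q.max(0),circ(q), cv2.minEnclosingCircle((q[:,:2]*1000).astype(np.float32)))
    print(np.histogram(L[:,2],bins=np.arange(-.004,.12,.004)))
```

```text
scene stir ((586.6674194335938, 193.14111328125), (270.537841796875, 168.949462890625), 15.128365516662598)
 rim 248 [0.63476157 0.20602817 0.05169722] 0.11779097583901192
 knob 113 47 [0.4992952  0.17085987 0.08869672] 0.09133328181344932 ((499.48919677734375, 169.58616638183594), (14.98736572265625, 41.5035514831543), 41.64337921142578)
 lid 0.035 864 [ 0.58056953 -0.24733641  0.0379921 ] [ 0.51112476 -0.31512469  0.03500061] [ 0.64258293 -0.1858948   0.04299392] [ 0.5741911  -0.25224891  0.04991345] ((577.4982299804688, -250.86854553222656), 66.71038055419922)
 lid 0.06 102 [ 0.57905584 -0.2469789   0.06486215] [ 0.54978581 -0.27299319  0.06021721] [ 0.60382543 -0.22462568  0.07019687] [ 0.57674214 -0.25013209  0.02149481] ((576.8037719726562, -252.1544952392578), 27.558847427368164)
 lid 0.08 39 [ 0.57899401 -0.24844456  0.09123625] [ 0.568606   -0.25779913  0.08013022] [ 0.58610553 -0.24180229  0.09829531] [ 0.57887695 -0.24883316  0.00584404] ((576.9976806640625, -248.90191650390625), 9.135369300842285)
(array([586, 364,  46,   7,   3,   0,   1,  18,  83, 412, 575, 170,  20,
  
[... 1165 characters left out ...]
id 0.08 58 [ 0.57192788 -0.2537223   0.09032034] [ 0.56540972 -0.26107847  0.08025718] [ 0.58084281 -0.24434342  0.09836519] [ 0.57322684 -0.25194688  0.00589653] ((573.8096923828125, -252.7109375), 10.658775329589844)
(array([1028,  849,   75,   60,   37,   11,    0,   18,   71,  220,  904,
         98,   37,   37,   45,   57,   75,   75,   21,    6,   13,   12,
          7,    9,   22,    8,    0,    0,    0,    0]), array([-0.004,  0.   ,  0.004,  0.008,  0.012,  0.016,  0.02 ,  0.024,
        0.028,  0.032,  0.036,  0.04 ,  0.044,  0.048,  0.052,  0.056,
        0.06 ,  0.064,  0.068,  0.072,  0.076,  0.08 ,  0.084,  0.088,
        0.092,  0.096,  0.1  ,  0.104,  0.108,  0.112,  0.116]))
```

```bash
for i in 1 2 3 4; do python3 -m pendant '{"delta_pos":[[1.84,3.52,0],[3.68,7.04,0],[5.52,10.56,0],[7.36,14.08,0],[9.18,17.58,0]],"roll":[5.9,11.8,17.7,23.6,29.4]}' 1 30; done
python3 -m pendant '{"delta_pos":[[0,0,0],[0,0,0]],"roll":[0,0]}'
python3 - <<'E'
from h import *
s=snap('wrist','w1.png');o=ctrl.observe();print(o['time_s'],o['position'],o['tcp_rot'],o['joint_positions'],s['intrinsics'])
E
```

```text
time_s: 0.6
position: [0.2218, -0.357, 0.2293]
tcp_rot: [-2.92, -1.157, -0.0]
force: [1.0, -0.0, -0.7]
finger_gap: 0.0932
finger_force: 0.0
time_s: 1.1
position: [0.3134, -0.1812, 0.2295]
tcp_rot: [-2.531, -1.861, -0.0]
force: [0.9, -0.9, -0.6]
finger_gap: 0.0928
finger_force: 0.0
time_s: 1.6
position: [0.4052, -0.0054, 0.2295]
tcp_rot: [-1.975, -2.443, 0.0]
force: [0.1, -0.2, -0.6]
finger_gap: 0.0928
finger_force: 0.0
time_s: 2.1
position: [0.497, 0.1704, 0.2293]
tcp_rot: [-1.29, -2.864, 0.001]
force: [0.1, -0.7, 0.8]
finger_gap: 0.093
finger_force: 0.0
time_s: 2.3
position: [0.4963, 0.1691, 0.2288]
tcp_rot: [-1.295, -2.861, 0.002]
force: [-0.1, -0.3, 0.3]
finger_gap: 0.0932
finger_force: 0.0
2.35 [0.49608076 0.16836897 0.22903491] [-1.29715610e+00 -2.85993593e+00  2.09770840e-03] [ 1.14443560e-01  2.13176889e-01  1.59611697e+00 -5.25593001e-04
  1.33404432e+00 -6.04606026e-01] [[371.64829954   0.         320.25336835]
 [  0.         371.64829954 241.39166385]
 [  0.           0.           1.        ]]
```

View pics/w1.png

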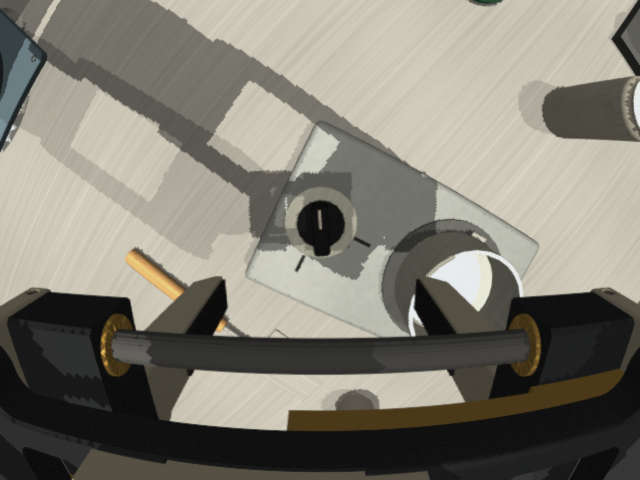

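The wrist view shows the knob at (321,222), its bar square to the jaws, and the pot rim around (465,290). I'll refine both from the wrist depth.

```bash
cat >> m.py <<'E'
def wcloud(s):
    K=s['intrinsics'];R=cv2.Rodrigues(np.array(s['rvec'],float))[0];t=np.array(s['tvec']).ravel()
    v,u=np.mgrid[:480,:640];z=s['z_map'].astype(float)
    x=(u-K[0,2])/K[0,0];y=(v-K[1,2])/K[1,1];r=np.hypot(x,y)+1e-9;k=np.tan(r)/r
    W=(np.stack([x*k*z,y*k*z,z],-1)-t)@R;W[z==0]=np.nan;return W
E
python3 - <<'E'
from m import *
s=dict(np.load('last_wrist.npz'));C=wcloud(s)
a=C[110:370,230:550].reshape(-1,3);a=a[~np.isnan(a[:,0])]
t=a[abs(a[:,2]-.045)<.003];t=t[np.hypot(t[:,0]-.585,t[:,1]-.19)<.17];print('stir',cv2.minAreaRect((t[:,:2]*1000).astype(np.float32)),np.median(t[:,2]))
k=a[(a[:,2]>.08)&(a[:,2]<.1)&(np.hypot(a[:,0]-.497,a[:,1]-.168)<.035)];print('knob',len(k),k.mean(0),np.percentile(k[:,2],[5,50,95]),cv2.minAreaRect((k[:,:2]*1000).astype(np.float32)))
r=a[(abs(a[:,2]-.114)<.004)&(np.hypot(a[:,0]-.632,a[:,1]-.205)<.08)];print('rim',len(r),circ(r))
R=cv2.Rodrigues(ctrl.observe()['tcp_rot'])[0];print('y dir',np.degrees(np.arctan2(R[1,1],R[0,1])))
E
```

```text
stir ((582.6622924804688, 193.7229766845703), (268.4197692871094, 168.41091918945312), 15.123064041137695) 0.044594535081310366
knob 844 [0.49523419 0.17069912 0.08809755] [0.08582586 0.08833218 0.08958839] ((495.75146484375, 170.30770874023438), (14.411625862121582, 40.99675750732422), 44.562416076660156)
rim 907 [0.62973342 0.20638755 0.0514987 ]
y dir 41.20562355310977
```

```bash
python3 -m pendant '{"delta_pos":[[0,0.15,-3],[0,0.15,-7],[0,0.15,-11],[0,0.15,-14],[0,0.15,-15.5]],"roll":[2,2,2,2,2]}' 1 15
python3 -m pendant '{"delta_pos":[[0,0,0],[0,0,0],[0,0,0],[0,0,0],[0,0,0]],"roll":[0,0,0,0,0]}' -1 15
python3 -m pendant '{"delta_pos":[[0,0,0],[0,0,0],[0,0,0],[0,0,0],[0,0,0]],"roll":[0,0,0,0,0]}'
```

```text
time_s: 2.85
position: [0.4943, 0.1683, 0.0721]
tcp_rot: [-1.25, -2.878, 0.004]
force: [-0.7, -0.7, 1.4]
finger_gap: 0.0929
finger_force: 0.0
time_s: 3.35
position: [0.4974, 0.1702, 0.0757]
tcp_rot: [1.247, 2.882, 0.002]
force: [0.2, -1.0, 0.2]
finger_gap: 0.0577
finger_force: 0.0
time_s: 3.85
position: [0.4967, 0.1702, 0.0746]
tcp_rot: [-1.247, -2.883, 0.0]
force: [1.2, -0.0, 0.1]
finger_gap: 0.0174
finger_force: 0.0
```

```bash
python3 -m pendant '{"delta_pos":[[0,0,0],[0,0,0],[0,0,0],[0,0,0]],"roll":[0,0,0,0]}'
python3 -m pendant '{"delta_pos":[[0,0,0],[0,0,0],[0,0,0],[0,0,0],[0,0,0]],"roll":[6,12,18,24,30]}'
python3 -m pendant '{"delta_pos":[[0,0,0],[0,0,0],[0,0,0],[0,0,0],[0,0,0]],"roll":[6,12,18,22,25]}'
python3 -c "from plant import ctrl;o=ctrl.observe();print(o['torque'],o['force'])"
```

```text
time_s: 4.25
position: [0.4958, 0.1697, 0.0745]
tcp_rot: [-1.246, -2.882, 0.003]
force: [-4.2, -3.9, 3.4]
finger_gap: 0.014
finger_force: 15.0
time_s: 4.75
position: [0.4958, 0.1695, 0.0745]
tcp_rot: [-0.451, -3.107, 0.002]
force: [-4.2, -4.1, 3.4]
finger_gap: 0.0136
finger_force: 15.0
time_s: 5.25
position: [0.4958, 0.1695, 0.0745]
tcp_rot: [0.23, -3.131, 0.002]
force: [-4.2, -4.2, 4.5]
finger_gap: 0.0137
finger_force: 15.0
[-0.73329361  0.60932866 -0.02505425] [-4.16802131 -4.20028395  4.47262963]
```

```bash
python3 -m pendant '{"delta_pos":[[0,0,0],[0,0,0],[0,0,0]],"roll":[3,5,5]}'
python3 -c "from plant import ctrl;o=ctrl.observe();print(o['torque'],o['tcp_rot'])"
python3 -m pendant '{"delta_pos":[[0,0,0],[0,0,0],[0,0,0]],"roll":[1,2,2]}'
python3 -c "from plant import ctrl;o=ctrl.observe();print(o['torque'],o['tcp_rot'])"
python3 -m pendant '{"delta_pos":[[0,0,0],[0,0,0],[0,0,0]],"roll":[1,1.5,1.5]}'
python3 -c "from plant import ctrl;o=ctrl.observe();print(o['torque'],o['tcp_rot'])"
```

```text
time_s: 5.55
position: [0.4958, 0.1694, 0.0745]
tcp_rot: [0.363, -3.118, 0.002]
force: [-4.5, -4.8, 4.6]
finger_gap: 0.0138
finger_force: 15.0
[-0.76608964  0.57800625  0.0326447 ] [ 3.63463346e-01 -3.11821523e+00  1.74187653e-03]
time_s: 5.85
position: [0.4958, 0.1694, 0.0745]
tcp_rot: [0.417, -3.112, 0.002]
force: [-4.7, -4.7, 4.8]
finger_gap: 0.0142
finger_force: 15.0
[-0.78613104  0.59955998 -0.05959113] [ 4.16803142e-01 -3.11154512e+00  1.67485980e-03]
time_s: 6.15
position: [0.4958, 0.1694, 0.0745]
tcp_rot: [0.456, -3.106, 0.001]
force: [-4.6, -4.4, 3.2]
finger_gap: 0.0138
finger_force: 15.3
[-0.77811037  0.57818346 -0.31873053] [ 4.56184628e-01 -3.10609678e+00  1.25599786e-03]
```

```bash
python3 -m pendant '{"delta_pos":[[0,0,0],[0,0,0],[0,0,0],[0,0,0],[0,0,0]],"roll":[0,0,0,0,0]}' 0.3
python3 -m pendant '{"delta_pos":[[0,0,3],[0,0,7],[0,0,11.5],[0,0,15],[0,0,16]],"roll":[0,0,0,0,0]}' 
python3 -m pendant '{"delta_pos":[[0.8,-4.2,0],[1.6,-8.4,0],[2.4,-12.6,0],[3.2,-16.8,0],[4,-21,0]],"roll":[-6,-12,-18,-24,-30]}' 
python3 -m pendant '{"delta_pos":[[0.8,-4.2,0],[1.6,-8.4,0],[2.4,-12.6,0],[3.2,-16.8,0],[3.9,-21,0]],"roll":[-6,-12,-18,-24,-30]}' 
python3 -m pendant '{"delta_pos":[[0,0,0],[0,0,0],[0,0,0]],"roll":[0,0,0]}'
python3 - <<'E'
from m import *
s=snap('wrist','w2.png');o=ctrl.observe();print(o['time_s'],o['position'],o['tcp_rot'],o['joint_positions'],o['finger_gap'])
C=wcloud(s);a=C.reshape(-1,3);a=a[~np.isnan(a[:,0])];a=a[np.hypot(a[:,0]-.5745,a[:,1]+.251)<.08]
for z0,z1 in((.034,.042),(.06,.072),(.09,.1)):
    q=a[(a[:,2]>z0)&(a[:,2]<z1)]
    if len(q)>5:print(' lid',z0,len(q),np.median(q[:,2]),q.mean(0),circ(q), cv2.minEnclosingCircle((q[:,:2]*1000).astype(np.float32)))
# knob check from side cam
s=snap('side','s2.png');s2=snap('scene','sc2.png')
for n,C in(('side',cloud(s)),('scene',cloud(s2))):
    k=C.reshape(-1,3);k=k[(np.hypot(k[:,0]-.4958,k[:,1]-.1695)<.035)&(k[:,2]>.083)&(k[:,2]<.1)];print(n,len(k),cv2.minAreaRect((k[:,:2]*1000).astype(np.float32)))
a=cv2.imread('pics/sc2.png')[225:345,330:430];a=cv2.resize(a,None,fx=4,fy=4)
w=cv2.resize(cv2.imread('pics/w2.png'),(400,300));c=np.zeros((480,800,3),np.uint8);c[:,:400]=a;c[:300,400:]=w;cv2.imwrite('pics/c2.png',c)
E
```

```text
time_s: 6.65
position: [0.4969, 0.1703, 0.0747]
tcp_rot: [-0.457, 3.108, 0.0]
force: [-0.0, 0.2, -1.3]
finger_gap: 0.0494
finger_force: 0.0
time_s: 7.15
position: [0.4988, 0.1705, 0.2391]
tcp_rot: [-0.456, 3.1, -0.0]
force: [0.9, 0.7, -0.8]
finger_gap: 0.0603
finger_force: 0.0
time_s: 7.65
position: [0.5364, -0.0413, 0.2336]
tcp_rot: [-0.369, -3.118, -0.001]
force: [-0.3, -0.1, 0.1]
finger_gap: 0.0604
finger_force: 0.0
time_s: 8.15
position: [0.5756, -0.2513, 0.2332]
tcp_rot: [-1.164, -2.916, -0.001]
force: [0.8, -0.8, 0.1]
finger_gap: 0.0603
finger_force: 0.0
time_s: 8.45
position: [0.5754, -0.2486, 0.2338]
tcp_rot: [-1.156, -2.919, -0.001]
force: [0.0, 0.1, 0.2]
finger_gap: 0.0605
finger_force: 0.0
8.5 [ 0.57552775 -0.24831032  0.23421514] [-1.15525669e+00 -2.92020327e+00 -9.74940916e-04] [-5.85231241e-01  3.95220866e-01  1.32961165e+00  3.67940466e-04
  1.41804087e+00 -1.40265435e+00] 0.06044849676066791
 lid 0.034 11555 0.037594440555110284 [ 0.57064732 -0.24894816  0.03753117] [ 0.57380336 -0.25179574  0.04853183] ((572.920654296875, -251.39324951171875), 65.27531433105469)
 lid 0.06 1123 0.06529054713779761 [ 0.57229219 -0.25045508  0.06513612] [ 0.57254529 -0.25084913  0.02163794] ((572.5990600585938, -251.0345458984375), 25.203317642211914)
 lid 0.09 291 0.09529384128846725 [ 0.57366644 -0.24955506  0.09516202] [ 0.57372118 -0.24961283  0.00542426] ((573.897216796875, -250.0146484375), 8.060161590576172)
side 52 ((494.2799987792969, 167.77825927734375), (41.46862030029297, 18.10466957092285), 19.766578674316406)
scene 71 ((499.5530700683594, 169.43417358398438), (40.27159118652344, 13.68826675415039), 14.848657608032227)
```

View pics/c2.png

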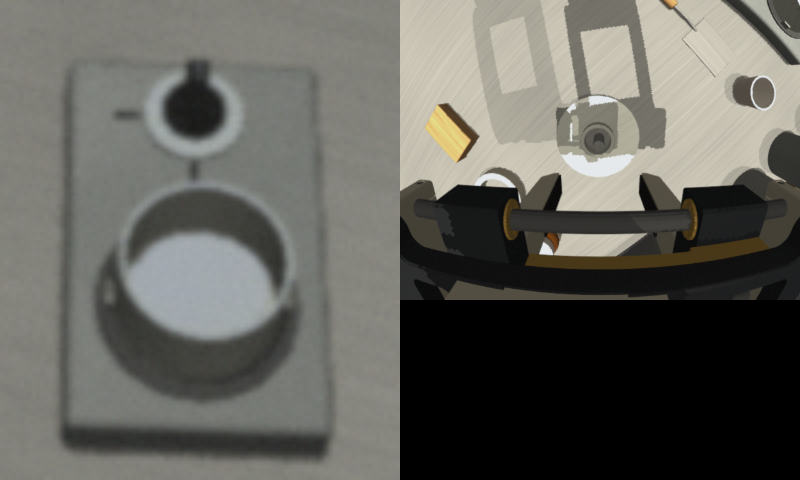

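Knob is in line with the pot tick (off), and the lids sit clear at wrist pixel (597,138) in the mosaic. Now I'll grip the stem.

```bash
python3 -m pendant '{"delta_pos":[[-0.25,-0.2,-4],[-0.25,-0.2,-8],[-0.25,-0.2,-12],[-0.25,-0.2,-14.3],[-0.25,-0.2,-15.3]],"roll":[0,0,0,0,0]}'
python3 -m pendant '{"delta_pos":[[0,0,0],[0,0,0],[0,0,0],[0,0,0],[0,0,0]],"roll":[0,0,0,0,0]}' -1 35
python3 -m pendant '{"delta_pos":[[0,0,0],[0,0,0],[0,0,0],[0,0,0],[0,0,0]],"roll":[0,0,0,0,0]}'
python3 -c "from plant import ctrl;o=ctrl.observe();print(o['torque'],o['position'],o['finger_gap'])"
```

```text
time_s: 9.1
position: [0.572, -0.2498, 0.0791]
tcp_rot: [-1.155, -2.917, -0.002]
force: [-0.4, 0.0, -0.5]
finger_gap: 0.0607
finger_force: 0.0
time_s: 9.6
position: [0.5738, -0.2522, 0.0827]
tcp_rot: [1.158, 2.919, -0.001]
force: [1.2, -0.2, -0.5]
finger_gap: 0.0252
finger_force: 0.0
time_s: 10.1
position: [0.5737, -0.2518, 0.0823]
tcp_rot: [1.158, 2.919, 0.0]
force: [1.1, 2.0, 5.1]
finger_gap: 0.0155
finger_force: 35.0
[ 0.33482072 -0.33884405  0.03582285] [ 0.57373357 -0.25184136  0.08226271] 0.015451164288950924
```

```bash
python3 -m pendant '{"delta_pos":[[0,0,0.5],[0,0,1.2],[0,0,2],[0,0,3],[0,0,4]],"roll":[0,0,0,0,0]}'
python3 -m pendant '{"delta_pos":[[0,0,2],[0,0,4],[0,0,6.5],[0,0,9],[0,0,11]],"roll":[0,0,0,0,0]}'
python3 -m pendant '{"delta_pos":[[0,0,0.6],[0,0,1],[0,0,1],[0,0,1]],"roll":[0,0,0,0]}'
python3 - <<'E'
from m import *
o=ctrl.observe();print(o['position'],o['force'],o['torque'],o['finger_gap'])
s=dict(np.load('last_scene.npz'));C=cloud(s)[295:345,455:500].reshape(-1,3);k=C[C[:,2]>.14];print('can',k.mean(0))
s=snap('side','s3.png');cv2.imwrite('pics/s3c.png',cv2.resize(cv2.imread('pics/s3.png')[160:360,260:480],None,fx=2.5,fy=2.5))
C=cloud(s).reshape(-1,3);C=C[(np.hypot(C[:,0]-.5737,C[:,1]+.2518)<.085)&(C[:,2]>.12)]
print(np.histogram(C[:,2],bins=np.arange(.14,.27,.005)))
E
```

```text
time_s: 10.6
position: [0.5732, -0.2519, 0.1225]
tcp_rot: [-1.158, -2.92, 0.0]
force: [-0.2, -0.8, -3.5]
finger_gap: 0.0152
finger_force: 35.0
time_s: 11.1
position: [0.5735, -0.252, 0.2342]
tcp_rot: [1.158, 2.918, -0.001]
force: [0.4, 0.3, -2.7]
finger_gap: 0.015
finger_force: 35.0
time_s: 11.5
position: [0.5728, -0.2515, 0.2404]
tcp_rot: [-1.158, -2.918, -0.001]
force: [0.4, -0.1, -4.9]
finger_gap: 0.0155
finger_force: 35.0
[ 0.57275423 -0.2514884   0.24036222] [ 0.35927381 -0.14768135 -4.85504867] [-0.01895859 -0.17113976  0.00098068] 0.015470303018089838
can [0.6302461  0.4497122  0.14864828]
(array([  0,   0,   0,   0,   0,   0,   0,   0,  13, 104, 365, 821,  49,
        56,  64,  70, 113,  18,  11,  19,  21,  24,  20,  28,  24]), array([0.14 , 0.145, 0.15 , 0.155, 0.16 , 0.165, 0.17 , 0.175, 0.18 ,
       0.185, 0.19 , 0.195, 0.2  , 0.205, 0.21 , 0.215, 0.22 , 0.225,
       0.23 , 0.235, 0.24 , 0.245, 0.25 , 0.255, 0.26 , 0.265]))
```

View pics/s3c.png

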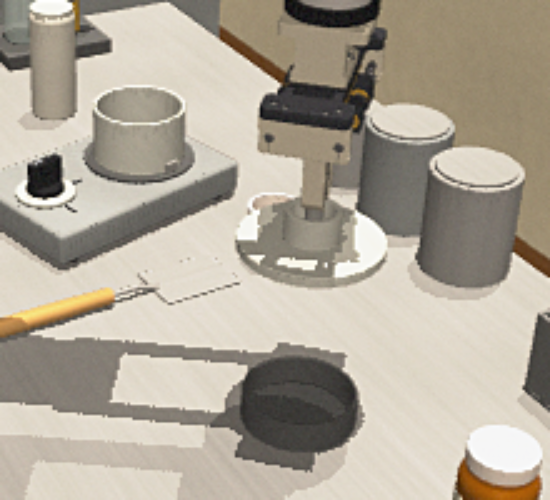

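Both lids hang level on the stem. Next I carry them to the pot.

```bash
python3 -m pendant '{"delta_pos":[[0.12,1,0],[0.37,3,0],[0.75,6,0],[1.1,9,0],[1.5,12,0]],"roll":[0,0,0,0,0]}'
python3 -m pendant '{"delta_pos":[[0.37,3,0],[0.75,6,0],[1.1,9,0],[1.5,12,0],[1.9,15,0]],"roll":[0,0,0,0,0]}'
python3 -m pendant '{"delta_pos":[[0.4,3,0],[0.8,6,0],[1.2,9,0],[1.6,12,0],[1.9,14.5,0]],"roll":[0,0,0,0,0]}'
python3 -m pendant '{"delta_pos":[[0.2,1.8,0],[0.3,3,0],[0.45,3.9,0],[0.5,4.25,0],[0.5,4.25,0]],"roll":[0,0,0,0,0]}'
python3 -m pendant '{"delta_pos":[[0,0,0],[0,0,0],[0,0,0]],"roll":[0,0,0]}'
python3 - <<'E'
from m import *
s=snap('side','s4.png');a=cv2.imread('pics/s4.png')[100:260,220:380];cv2.imwrite('pics/s4c.png',cv2.resize(a,None,fx=3,fy=3))
o=ctrl.observe();print(o['position'],o['force'],o['torque'],o['tcp_rot'])
s2=snap('scene','sc4.png')
for n,C in(('side',cloud(s)),('scene',cloud(s2))):
    q=C.reshape(-1,3);q=q[(np.hypot(q[:,0]-.631,q[:,1]-.206)<.085)]
    r=q[abs(q[:,2]-.113)<.004];p=q[abs(q[:,2]-.195)<.005]
    if len(r)>20: print(n,'rim',len(r),circ(r))
    print(n,'plate',len(p),cv2.minEnclosingCircle((p[:,:2]*1000).astype(np.float32)))
E
```

```text
time_s: 12.05
position: [0.5881, -0.1289, 0.2414]
tcp_rot: [-1.157, -2.92, -0.001]
force: [0.4, -0.8, -4.3]
finger_gap: 0.0154
finger_force: 35.0
time_s: 12.55
position: [0.6067, 0.0214, 0.2416]
tcp_rot: [-1.157, -2.92, -0.001]
force: [0.9, -0.7, -3.4]
finger_gap: 0.0151
finger_force: 35.0
time_s: 13.05
position: [0.6252, 0.1668, 0.2415]
tcp_rot: [-1.155, -2.92, -0.001]
force: [0.1, -1.2, -2.9]
finger_gap: 0.0153
finger_force: 35.0
time_s: 13.55
position: [0.6313, 0.2055, 0.2416]
tcp_rot: [-1.159, -2.92, 0.0]
force: [0.9, 0.7, -3.8]
finger_gap: 0.0152
finger_force: 35.0
time_s: 13.85
position: [0.6314, 0.2049, 0.2417]
tcp_rot: [1.16, 2.92, -0.0]
force: [0.1, 1.4, -3.9]
finger_gap: 0.0155
finger_force: 35.0
[0.63137074 0.20502441 0.24168981] [ 0.59740271 -0.87164503 -3.10654949] [ 0.02805285 -0.06876788 -0.01358164] [ 1.15973207e+00  2.91969282e+00 -1.44211500e-04]
side rim 159 [0.62968737 0.20383388 0.05175614]
side plate 550 ((629.7049560546875, 200.0659942626953), 68.0327377319336)
scene rim 102 [0.63361982 0.20586801 0.0523601 ]
scene plate 1183 ((631.5779418945312, 204.58880615234375), 66.19605255126953)
```

View pics/s4c.png

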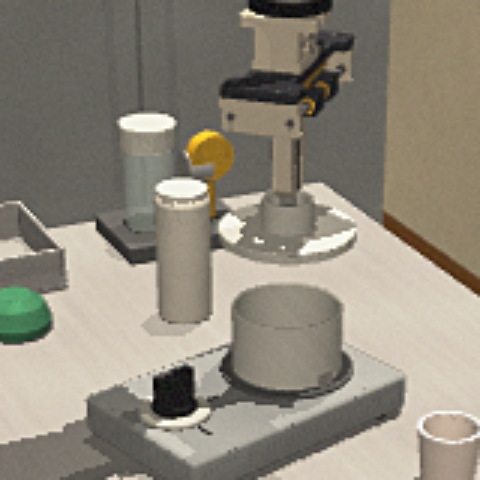

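The lids hang level over the pot, centred within about a millimetre. I'll lower them and watch the force.

```bash
python3 -m pendant '{"delta_pos":[[0,0.05,-1],[0,0.05,-2.5],[0,0.05,-4],[0,0.05,-5.4],[0,0.05,-6.1]],"roll":[0,0,0,0,0]}'
python3 -m pendant '{"delta_pos":[[0,0,-0.1],[0,0,-0.2],[0,0,-0.4],[0,0,-0.6],[0,0,-0.7]],"roll":[0,0,0,0,0]}'
python3 -m pendant '{"delta_pos":[[0,0,-0.1],[0,0,-0.2],[0,0,-0.3],[0,0,-0.4],[0,0,-0.4]],"roll":[0,0,0,0,0]}'
python3 -c "from plant import ctrl;o=ctrl.observe();print(o['torque'],o['position'],o['force'])"
```

```text
time_s: 14.45
position: [0.6303, 0.206, 0.1783]
tcp_rot: [-1.157, -2.918, 0.002]
force: [-0.5, -1.3, -3.6]
finger_gap: 0.015
finger_force: 35.0
time_s: 14.95
position: [0.6314, 0.2062, 0.1739]
tcp_rot: [1.158, 2.92, 0.0]
force: [-0.8, -0.7, -3.5]
finger_gap: 0.015
finger_force: 35.0
time_s: 15.45
position: [0.6312, 0.2062, 0.1694]
tcp_rot: [-1.158, -2.92, 0.0]
force: [0.5, -0.0, -4.4]
finger_gap: 0.015
finger_force: 35.0
[-0.02157207 -0.1511808   0.00389423] [0.63116391 0.20617871 0.16943244] [ 4.73650385e-01 -1.10551162e-03 -4.40992389e+00]
```

Plug entered freely with no side force. About 3.5 mm remain.

```bash
python3 -m pendant '{"delta_pos":[[0,0,-0.1],[0,0,-0.2],[0,0,-0.25],[0,0,-0.25]],"roll":[0,0,0,0]}'
python3 -m pendant '{"delta_pos":[[0,0,-0.05],[0,0,-0.1],[0,0,-0.1]],"roll":[0,0,0]}'
python3 -m pendant '{"delta_pos":[[0,0,-0.05],[0,0,-0.1],[0,0,-0.1]],"roll":[0,0,0]}'
python3 -c "from plant import ctrl;o=ctrl.observe();print(o['torque'],o['position'],o['force'])"
```

```text
time_s: 15.85
position: [0.6312, 0.2062, 0.167]
tcp_rot: [-1.158, -2.92, 0.0]
force: [0.6, 0.1, -3.3]
finger_gap: 0.015
finger_force: 35.0
time_s: 16.15
position: [0.6313, 0.2062, 0.1663]
tcp_rot: [1.158, 2.92, 0.0]
force: [-0.1, -0.6, -2.5]
finger_gap: 0.0151
finger_force: 35.0
time_s: 16.45
position: [0.6313, 0.2062, 0.1663]
tcp_rot: [1.158, 2.919, 0.001]
force: [-3.6, -0.7, 6.2]
finger_gap: 0.015
finger_force: 35.0
[-0.14731595  0.39830352  0.00781914] [0.6313199  0.20616564 0.16630561] [-3.60379535 -0.66271521  6.24082323]
```

Contact felt, force rising from −3 to +6 N at the expected height. Open the gripper and check the seating.

```bash
python3 -m pendant '{"delta_pos":[[0,0,0],[0,0,0],[0,0,0],[0,0,0],[0,0,0]],"roll":[0,0,0,0,0]}' 1
python3 -m pendant '{"delta_pos":[[0,0,0],[0,0,0],[0,0,0],[0,0,0],[0,0,0]],"roll":[0,0,0,0,0]}'
python3 - <<'E'
from m import *
w=snap('wrist','w5.png');s=snap('side','s5.png');s2=snap('scene','sc5.png')
cv2.imwrite('pics/s5c.png',np.hstack([cv2.resize(cv2.imread('pics/s5.png')[150:270,230:370],(400,343)),cv2.resize(cv2.imread('pics/w5.png'),(400,343))]))
o=ctrl.observe();print(o['position'],o['force'],o['finger_gap'])
for n,C in(('wrist',wcloud(w)),('side',cloud(s)),('scene',cloud(s2))):
    q=C.reshape(-1,3);d=np.hypot(q[:,0]-.6313,q[:,1]-.2062)
    p=q[(d<.058)&(d>.03)&(abs(q[:,2]-.122)<.008)]
    if len(p)>50:
        A=np.c_[p[:,:2]-[.6313,.2062],np.ones(len(p))];c=np.linalg.lstsq(A,p[:,2],rcond=None)[0];print(n,'plane',len(p),c)
    e=q[(d<.08)&(abs(q[:,2]-.12)<.006)];print(n,'edge',cv2.minEnclosingCircle((e[:,:2]*1000).astype(np.float32)))
    k=q[(d<.035)&(abs(q[:,2]-.149)<.004)]
    if len(k)>10:print(n,'collar',len(k),circ(k))
    k=q[(d<.02)&(q[:,2]>.165)&(q[:,2]<.185)]
    if len(k)>10:print(n,'stem',len(k),circ(k),k[:,2].max())
E
```

```text
time_s: 16.95
position: [0.6314, 0.2062, 0.165]
tcp_rot: [-1.158, -2.92, 0.0]
force: [-0.4, -0.2, -0.0]
finger_gap: 0.0504
finger_force: 0.0
time_s: 17.45
position: [0.6313, 0.2062, 0.1652]
tcp_rot: [-1.158, -2.92, -0.0]
force: [0.1, 0.5, 0.6]
finger_gap: 0.0899
finger_force: 0.0
[0.63127609 0.20618703 0.16518419] [-0.21201397 -0.38974284 -0.53400911] 0.09271983863651048
wrist plane 18348 [-0.00063583  0.00109572  0.12163448]
wrist edge ((629.5902099609375, 205.68344116210938), 64.99369812011719)
wrist collar 3095 [0.62914583 0.2059006  0.02161792]
wrist stem 1348 [0.62982826 0.20796329 0.00576748] 0.18145117351049103
side plane 321 [-0.00127834 -0.00162504  0.1214512 ]
side edge ((627.4139404296875, 202.54290771484375), 69.13475799560547)
side collar 45 [0.63449365 0.19196931 0.01372045]
side stem 29 [0.631971   0.20613425 0.00660465] 0.18063778949195022
scene plane 738 [0.00116518 0.00395818 0.1212687 ]
scene edge ((633.91064453125, 205.60935974121094), 66.00631713867188)
scene collar 87 [0.63252392 0.20545737 0.02142494]
scene stem 22 [0.63436034 0.20639099 0.00652874] 0.18375630202568485
```

View pics/s5c.png

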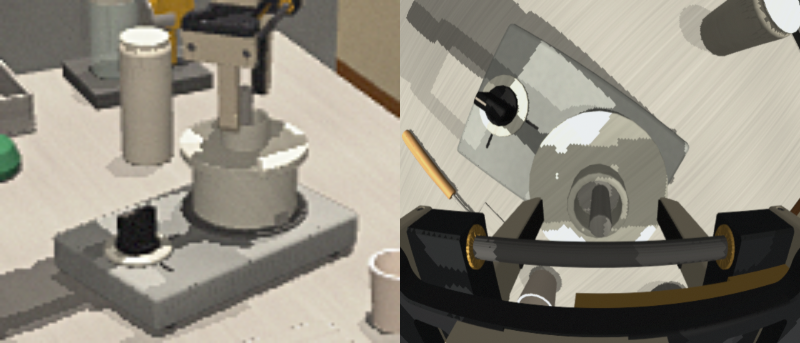

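The seat is level: plate top at 0.1215, tilt below 0.3°, and the pair is centred on the pot. Now the collar.

```bash
python3 -m pendant '{"delta_pos":[[-0.05,0,-0.8],[-0.05,0,-1.6],[-0.05,0,-2.2],[-0.05,0,-2.6],[-0.05,0,-2.6]],"roll":[0,0,0,0,0]}'
python3 -m pendant '{"delta_pos":[[0,0,0],[0,0,0],[0,0,0],[0,0,0],[0,0,0]],"roll":[0,0,0,0,0]}' 0.2 8
python3 -m pendant '{"delta_pos":[[0,0,0],[0,0,0],[0,0,0],[0,0,0],[0,0,0]],"roll":[0,0,0,0,0]}' -0.1 8
python3 -m pendant '{"delta_pos":[[0,0,0],[0,0,0],[0,0,0]],"roll":[0,0,0]}' -1 25
python3 -c "from plant import ctrl;o=ctrl.observe();print(o['torque'],o['position'],o['force'],o['tcp_rot'])"
```

```text
time_s: 18.1
position: [0.6302, 0.2061, 0.138]
tcp_rot: [-1.158, -2.919, 0.002]
force: [-0.9, 0.2, 0.5]
finger_gap: 0.093
finger_force: 0.0
time_s: 18.6
position: [0.6309, 0.2062, 0.1394]
tcp_rot: [1.158, 2.92, 0.0]
force: [-0.6, 0.9, 0.3]
finger_gap: 0.0584
finger_force: 0.0
time_s: 19.1
position: [0.6307, 0.2061, 0.1392]
tcp_rot: [-1.158, -2.92, 0.0]
force: [-1.1, -1.1, 1.2]
finger_gap: 0.0508
finger_force: 8.0
time_s: 19.4
position: [0.6307, 0.2061, 0.1392]
tcp_rot: [-1.158, -2.92, 0.0]
force: [-1.7, -2.1, 2.2]
finger_gap: 0.0507
finger_force: 25.0
[-0.28288359  0.20814927  0.00890853] [0.63069407 0.20608235 0.13924328] [-1.73039933 -2.0930837   2.16654472] [-1.15839315e+00 -2.92012837e+00  3.20874469e-04]
```

```bash
python3 -m pendant '{"delta_pos":[[0,0,0.2],[0,0,0.5],[0,0,1],[0,0,1.6],[0,0,2.3]],"roll":[0,0,0,0,0]}'
python3 -m pendant '{"delta_pos":[[0,0,1],[0,0,2],[0,0,3],[0,0,4],[0,0,5]],"roll":[0,0,0,0,0]}'
python3 -m pendant '{"delta_pos":[[0,0,1],[0,0,1.8],[0,0,2.4],[0,0,2.6],[0,0,2.6]],"roll":[0,0,0,0,0]}'
python3 -m pendant '{"delta_pos":[[0,0,0],[0,0,0],[0,0,0],[0,0,0],[0,0,0]],"roll":[0,0,0,0,0]}'
python3 - <<'E'
from m import *
s=snap('side','s6.png');s2=snap('scene','sc6.png')
cv2.imwrite('pics/f6.png',np.hstack([cv2.resize(cv2.imread('pics/s6.png')[100:270,230:370],(400,486)),cv2.resize(cv2.imread('pics/sc6.png')[220:345,330:430],(389,486))]))
o=ctrl.observe();print(o['time_s'],o['position'],o['force'],o['torque'])
for n,C in(('side',cloud(s)),('scene',cloud(s2))):
    q=C.reshape(-1,3);d=np.hypot(q[:,0]-.6307,q[:,1]-.2061)
    for z in(.119,.221):
        p=q[(d<.062)&(d>.012)&(abs(q[:,2]-z)<.006)]
        if len(p)>30:
            A=np.c_[p[:,:2]-[.6307,.2061],np.ones(len(p))];print(n,z,len(p),np.linalg.lstsq(A,p[:,2],rcond=None)[0],np.median(p[:,2]))
    k=q[(d<.02)&(q[:,2]>.155)&(q[:,2]<.19)];print('stem',len(k),k[:,2].max() if len(k) else 0)
E
```

```text
time_s: 19.9
position: [0.6308, 0.2062, 0.1626]
tcp_rot: [-1.158, -2.92, -0.0]
force: [1.4, 1.0, -2.9]
finger_gap: 0.0502
finger_force: 25.0
time_s: 20.4
position: [0.6308, 0.2062, 0.2132]
tcp_rot: [1.158, 2.92, 0.0]
force: [0.1, 0.1, -1.3]
finger_gap: 0.0502
finger_force: 25.0
time_s: 20.9
position: [0.6308, 0.2062, 0.2383]
tcp_rot: [1.158, 2.92, 0.0]
force: [-0.0, 0.1, -1.3]
finger_gap: 0.05
finger_force: 25.0
time_s: 21.4
position: [0.6308, 0.2062, 0.238]
tcp_rot: [-1.158, -2.92, 0.0]
force: [-0.5, 0.4, -1.3]
finger_gap: 0.05
finger_force: 25.0
21.5 [0.63076456 0.20615783 0.23811248] [ 0.51102107  0.01047224 -1.60002564] [-0.01252431 -0.14520326  0.02918463]
side 0.119 487 [-0.00026413  0.00373316  0.11828579] 0.11831186720904956
side 0.221 434 [0.00305868 0.00168519 0.2204736 ] 0.22041677682922123
stem 55 0.18157503467750297
scene 0.119 577 [0.01418706 0.00102007 0.11780265] 0.11815468309896494
scene 0.221 882 [-0.00626548  0.00457084  0.2203749 ] 0.22013210346815842
stem 0 0
```

View pics/f6.png

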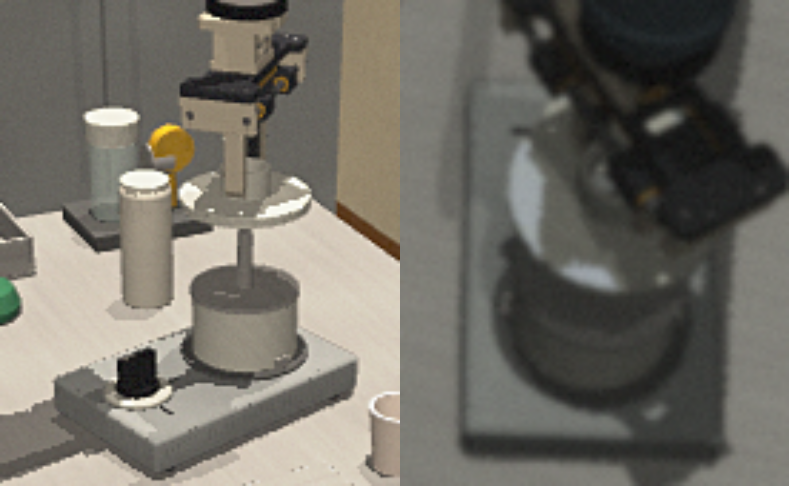

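The inner lid sits flat on the pot with its stem clear. The cover is held level, its underside about 10.4 cm above the rim. Handing in.

```bash
python3 -c "from plant import ctrl;print(ctrl.job_done())"
```

```text
the job is handed in; nothing more can be done
None
```

The job is handed in at about 21.5 s of the 61 s: the knob is off against its stop, the inner lid is seated flat on the pot, and the cover is held level about 10 cm above it; I did not re-measure the bystanders.

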